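# Sort spilled amplifier-kit parts into the parts trays

## Task

The bag of an amplifier kit has been tipped out on the soldering table: one large capacitor, two small capacitors and two heatsinks stand mixed in front of the three parts trays. Put each of the five parts into the tray that already holds parts of its kind and size, set down (not dropped) standing upright on the tray's floor. Leave the solder spool and the side cutters where they are.

Things in the scene. Friction and masses are not known exactly. Their poses are not given: they have to be found in the camera images.
- bigcap_center (a point): Large electrolytic capacitor: black cylinder with a light grey stripe down one side, 35 mm diameter, 60 mm tall, about 75 g; stands on its flat end, its brown end disc and two 6 mm solder tags on top. The point is its centre, half-way up (30 mm above its foot); z runs up its axis; its yaw does not matter.
- smallcap_a_center (a point): Small (one of two alike) electrolytic capacitor: black cylinder with a light grey stripe down one side, 22 mm diameter, 45 mm tall, about 28 g; stands on its flat end, its brown end disc and two 6 mm solder tags on top. The point is its centre, half-way up (22.5 mm above its foot); z runs up its axis; its yaw does not matter.
- smallcap_b_center (a point): Small (the other of the two) electrolytic capacitor: black cylinder with a light grey stripe down one side, 22 mm diameter, 45 mm tall, about 28 g; stands on its flat end, its brown end disc and two 6 mm solder tags on top. The point is its centre, half-way up (22.5 mm above its foot); z runs up its axis; its yaw does not matter.
- sink_a_center (a point): Heatsink, bare aluminium block of seven upright fins on a web, about 70 g: 25 mm along its x (over the fins' ends), 42 mm along its y, 50 mm tall; stands on end, two 4 mm pins on top. The point is its centre, 25 mm above its foot; z runs up the fins. Its 25 mm and 42 mm sides can both be gripped like a solid block. One of two alike.
- sink_b_center (a point): Heatsink, bare aluminium block of seven upright fins on a web, about 70 g: 25 mm along its x (over the fins' ends), 42 mm along its y, 50 mm tall; stands on end, two 4 mm pins on top. The point is its centre, 25 mm above its foot; z runs up the fins. Its 25 mm and 42 mm sides can both be gripped like a solid block. The other of the two.
- tray_bigcap: Fixed grey tray, inside 152 (x) x 142 mm (y), over its rim 168 x 158, rim 12 mm high, floor 4 mm above the table. Origin: centre of its underside; x points away from the robot (within 0.2 rad). Two loose large capacitors stand in it, 50 mm to +x and 36 mm to either side; its half nearer the robot is empty. The trays are alike but for what stands in them.
- tray_smallcap: Fixed grey tray, inside 152 (x) x 142 mm (y), over its rim 168 x 158, rim 12 mm high, floor 4 mm above the table. Origin: centre of its underside; x points away from the robot (within 0.2 rad). Two loose small capacitors stand in it, 50 mm to +x and 36 mm to either side; its half nearer the robot is empty. The trays are alike but for what stands in them.
- tray_sink: Fixed grey tray, inside 152 (x) x 142 mm (y), over its rim 168 x 158, rim 12 mm high, floor 4 mm above the table. Origin: centre of its underside; x points away from the robot (within 0.2 rad). Two loose heatsinks (42 mm side along y) stand in it, 50 mm to +x and 36 mm to either side; its half nearer the robot is empty. The trays are alike but for what stands in them.
- solder_spool: Bystander: spool of solder standing on its flange, 60 mm diameter, 46 mm tall, origin at the centre of its underside. To the right of the work. Not to be disturbed.
- side_cutters: Bystander: side cutters with red handles lying flat, 115 mm long, 60 mm wide, 12 mm high, origin under the pivot, x towards the jaws. To the left of the work. Not to be disturbed.
Things that resemble listed ones, but are neither listed nor needed, are in the scene too. What is shaped like the part that bears smallcap_b_center but yellow is not meant.

How it is judged:
At the end, for the whole second after the job is handed in: Each of the five parts stands in the tray of its own kind: its centre within 70 mm (tray x) and 65 mm (tray y) of the tray's centre, its foot on the tray's floor (height within 5 mm), upright within 0.15 rad and at rest (under 0.02 m/s) (x of bigcap_center in the frame of tray_bigcap between -0.07 and 0.07 m and y of bigcap_center in the frame of tray_bigcap between -0.065 and 0.065 m and z of bigcap_center in the frame of tray_bigcap between 0.029 and 0.039 m and angle between each of bigcap_center, smallcap_a_center, smallcap_b_center, sink_a_center, sink_b_center's own z axis and vertical below 0.15 rad and linear speed of each of bigcap, smallcap_a, smallcap_b, sink_a, sink_b below 0.02 m/s and x of smallcap_a_center in the frame of tray_smallcap between -0.07 and 0.07 m and y of smallcap_a_center in the frame of tray_smallcap between -0.065 and 0.065 m and z of smallcap_a_center in the frame of tray_smallcap between 0.0215 and 0.0315 m and x of smallcap_b_center in the frame of tray_smallcap between -0.07 and 0.07 m and y of smallcap_b_center in the frame of tray_smallcap between -0.065 and 0.065 m and z of smallcap_b_center in the frame of tray_smallcap between 0.0215 and 0.0315 m and x of sink_a_center in the frame of tray_sink between -0.07 and 0.07 m and y of sink_a_center in the frame of tray_sink between -0.065 and 0.065 m and z of sink_a_center in the frame of tray_sink between 0.024 and 0.034 m and x of sink_b_center in the frame of tray_sink between -0.07 and 0.07 m and y of sink_b_center in the frame of tray_sink between -0.065 and 0.065 m and z of sink_b_center in the frame of tray_sink between 0.024 and 0.034 m); the robot touches nothing.
It fails at once if a part is dropped or flung (free of the fingers and faster than 0.8 m/s, a fall of some 3 cm) ((linear speed of bigcap above 0.8 m/s and contact force between bigcap and the fingers below 0.05 N) or (linear speed of smallcap_a above 0.8 m/s and contact force between smallcap_a and the fingers below 0.05 N) or (linear speed of smallcap_b above 0.8 m/s and contact force between smallcap_b and the fingers below 0.05 N) or (linear speed of sink_a above 0.8 m/s and contact force between sink_a and the fingers below 0.05 N) or (linear speed of sink_b above 0.8 m/s and contact force between sink_b and the fingers below 0.05 N)).
It fails at once if the solder spool or the side cutters are shifted by more than 20 mm (distance of any of solder_spool, side_cutters from where it was at the start of the episode above 0.02 m).
It also fails if it takes over 122 s, if anything falls off the work surface, if the arm or the gripper's body presses on something with over 40 N, if the wrist force passes 120 N, or if a joint passes its speed limit or range.

## Robot

A 7-joint arm with a two-finger parallel gripper is mounted at the origin on the work surface. World frame = base frame: x ahead of the robot, y to its left, z up, the work surface at z = 0. Lengths are in m, angles in rad, forces in N, time in s.
With the tool pointing down it reaches from about 0.425 to 0.925 m from the base axis. Payload 6.8 kg.
Tool frame: the origin (TCP) lies on the centre line of the jaws, within the pads' length; the fingertips stand 8 mm ahead of it and the grasp point (between the pads) lies 11 mm behind it; x points along the fingers, y is the direction in which the jaws open and shut, and the axes are right-handed (so a half turn about x gives the same grasp; the last joint's range is limited). The gripper opens to 88 mm and grips with 3 to 60 N. Pads are 20 mm wide; open, the fingers measure 115 mm over their backs; the gripper's body (75 mm by 178 mm) begins 61 mm behind the grasp point.
Start: joints at [-1.22, 0.477, 0.022, 1.555, -0.011, 1.109, -0.083], TCP at [0.299, 0.605, 0.231] pointing down, gripper open.
Joint ranges: [-2.96, 2.96], [-0.34, 2.1], [-1.41, 1.46], [0.24, 2.44], [-1.37, 4.51], [0.17, 1.92], [-2.96, 2.96]. Speed limits (rad/s): [2.39, 2.39, 3.14, 3.14, 3.14, 3.14, 3.14].

## Interface

Orientations are given as a unit quaternion [w, x, y, z].
In Python, from workcell import bot gives the robot as it stands. The module is installed in compiled form; this text tells all that it offers.
- The arm moves only by the tool drive_tool, never from a script. Its arguments are lists of equal length, an entry for each row: "delta_pos": the shift along the tool's x, y, z in cm, a list of three; "rot": the turn, a rotation vector about the tool's x, y, z in units of 6 degrees (1.0 is 6 degrees), a list of three; "fingers": the finger opening in cm, from 0 to 8.78. In form: {"delta_pos": [[dx, dy, dz], ...], "rot": [[wx, wy, wz], ...], "fingers": [fingers, ...]}. A call has 1 to 20 rows; each row shifts and turns the commanded pose from where the row before left it, along the tool's axes as they then stand; what a row does not reach is not made up. A row lasts 1/8 s, in which the tool goes at most 62.5 mm and 10.7 degrees, less where a joint would pass 70% of its speed; a pose out of reach is approached as far as the arm can. A call with a gripper value outside its range is refused whole. The fingers move at their own pace and stop on an object; "newtons" is the grip in N (left out, the last holds). Time passes only in rows, so rows that do not move let the fingers close. It gives the time, the measured TCP pose, the force and the opening at its end, in the units of the state.
- bot.read_state(): the state, without advancing time (a new reading comes with each control period).
- bot.get_image(name): name is "scene" or "side" or "wrist"; returns a dict with "color" (384x512x3 uint8, blue, green, red), "camera_matrix" (3x3 intrinsics, pixels), "pose" (4x4, takes a point from camera to world coordinates). Camera axes: x right, y up, looking along -z (the intrinsics and any distortion apply to the point x, -y, -z); pixel columns grow to the right and rows downward; lengths in m; the calibration is good to about 2 mm. A picture is of the moment at which its call begins. There is no depth.
- bot.sign_off(): hands the job in, once; it reports no verdict.
Trained networks look in a picture, given as the dict that the camera call returned (one of the last four; its "shot" number tells which), for a name from the list of things; names that differ only in an ending like _2 or _b are one class to them, and where a whole thing is asked for, a point or a joint stands for the part that bears it (a point fixed in the world has none). Each returns a list of dicts, best first, with "conf" (0 to 1); they miss things now and then, are a little off and sometimes report something else, mostly with a low value. They report only what shows in the picture. A call takes as long as a camera call. They do not tell look-alikes from the thing itself.
- bot.regions_of(name, picture): "pixels" (384x512 bool, what is visible of it) and "bbox" ([left, top, right, bottom] in pixels, round what is visible of it).
- bot.spot_point(name, picture): "location" ([row, column] in pixels: a listed point, or the origin of a listed thing).
The state is a dict: "clock": time; "qpos": joint angles; "joint_vel": joint speeds; "joint_efforts": joint torques, N m; "position": TCP position; "eef_rot": TCP orientation; "force": force on the tool from outside, world axes, zero at the start; "ft_torque": the same for the moment, N m; "grip_width": finger opening in m.
Only numpy, scipy, OpenCV 4.12 (cv2) and the standard library are available. Lean on these libraries where they do the work, as an engineer would, in place of code of your own. Each camera call takes 0.05 s, during which the arm holds its last target. There are 200 camera calls.

## Working session

There is one attempt and no reset: what is moved stays moved. The work goes in short steps, Python scripts to look and compute and a tool call to move; the robot and the scene stay as the last step left them, time stands still between calls to the robot, and variables do not carry over. Pictures are saved under pics/ and viewed, about 12 in all and at most 16, crops included, and the job is handed in when it is done.

Besides the shell and the picture viewer there is one more tool, called after ">>>" as a command line: name --argument value ..., lists and objects as JSON in quotes. drive_tool: Moves the arm, as the interface text tells. Its arguments: {"type":"object","properties":{"delta_pos":{"type":"array","items":{"type":"array","items":{"type":"number"}}},"rot":{"type":"array","items":{"type":"array","items":{"type":"number"}}},"fingers":{"type":"array","items":{"type":"number"}},"newtons":{"type":"number"}},"required":["delta_pos","rot","fingers"]}

```bash
mkdir -p pics
cat > h.py <<'E'
import numpy as np, cv2
from workcell import bot
def ray(im,rc):
    K=im["camera_matrix"];T=np.array(im["pose"]);d=np.linalg.inv(K)@[rc[1],rc[0],1.]
    return T[:3,3],T[:3,:3]@(d*[1,-1,-1])
def at(im,rc,z):
    o,d=ray(im,rc);return o+d*(z-o[2])/d[2]
def proj(im,p):
    T=np.array(im["pose"]);q=T[:3,:3].T@(np.array(p)-T[:3,3]);q=im["camera_matrix"]@(q*[1,-1,-1]);return q[:2]/q[2]
E
python3 - <<'E'
from h import *
print(bot.read_state())
H={'bigcap_center':.03,'smallcap_a_center':.0225,'sink_a_center':.025,'tray_bigcap':0,'tray_smallcap':0,'tray_sink':0,'solder_spool':0,'side_cutters':0}
for c in ['scene','side']:
    im=bot.get_image(c);cv2.imwrite(f'pics/{c}0.png',im['color'])
    print(c,np.round(im['pose'],3).tolist(),np.round(im['camera_matrix'],1).tolist())
    for n in H:
        for r in bot.spot_point(n,im): print(n,round(r['conf'],2),np.round(r['location']),np.round(at(im,r['location'],H[n]),3))
E
```

```text
{'clock': 0.0, 'qpos': array([-1.22007564,  0.47781493,  0.02233455,  1.55643128, -0.01147394,
        1.10927246, -0.08314641]), 'joint_vel': array([ 0.00080942,  0.00060667,  0.00134915, -0.00101405, -0.00021839,
        0.00154425,  0.00047597]), 'joint_efforts': array([ 5.93395580e-04, -5.82862329e+01,  1.53522123e+00, -2.72603667e+01,
       -5.41973370e-02,  1.70038780e-02,  1.31488841e-04]), 'position': array([0.29871291, 0.6046653 , 0.22968019]), 'eef_rot': array([ 0.68848935,  0.16017216,  0.68867084, -0.16143039]), 'force': array([ 0.52243597, -0.21524163,  0.96805121]), 'ft_torque': array([-0.01783983,  0.01640436, -0.03495154]), 'grip_width': 0.0873890349177549}
scene [[0.113, -0.808, 0.578, 1.319], [0.994, 0.099, -0.056, -0.068], [-0.012, 0.58, 0.814, 1.197], [0.0, 0.0, 0.0, 1.0]] [[432.7, 0.0, 252.9], [0.0, 432.7, 195.0], [0.0, 0.0, 1.0]]
bigcap_center 0.73 [186. 285.] [0.469 0.122 0.03 ]
smallcap_a_center 0.58 [180. 247.] [0.422 0.    0.022]
sink_a_center 0.75 [199. 214.] [ 0.49  -0.119  0.025]
tray_bigcap 0.52 [187. 284.] [0.448 0.124 0.   ]
tray_smallcap 0.97 [253. 190.] [ 0.665 -0.204  0.   ]
solder_spool 0.56 [207. 134.] [ 0.47  -0.387  0.   ]
side_cutters 0.66 [188. 382.] [0.493 0.457 0.   ]
side [[0.89, 0.31, -0.333, 0.183], [-0.455, 0.636, -0.623, -0.633], [0.019, 0.706, 0.708, 0.769], [0.0, 0.0, 0.0, 1.0]] [[373.5, 0.0, 250.7], [0.0, 373.5, 190.7], [0.0, 0.0, 1.0]]
bigcap_center 0.78 [180. 217.] [0.465 0.1   0.03 ]
smallcap_a_center 0.44 [210. 216.] [0.417 0.002 0.022]
sink_a_center 0.65 [229. 257.] [ 0.485 -0.108  0.025]
tray_bigcap 0.57 [149. 255.] [0.645 0.208 0.   ]
tray_smallcap 0.71 [242. 338.] [ 0.663 -0.222  0.   ]
tray_sink 0.83 [194. 288.] [ 0.636 -0.013 -0.   ]
solder_spool 0.75 [338. 309.] [ 0.457 -0.397  0.   ]
side_cutters 0.66 [122. 188.] [0.502 0.449 0.   ]
```

View pics/scene0.png

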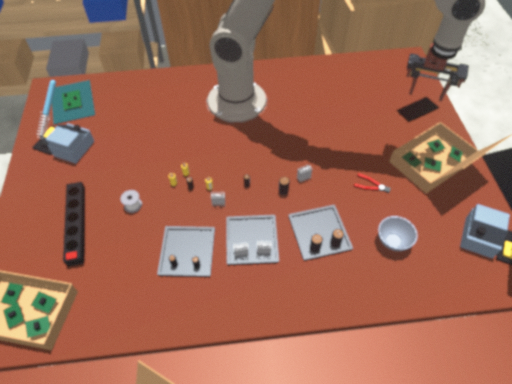

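View pics/side0.png

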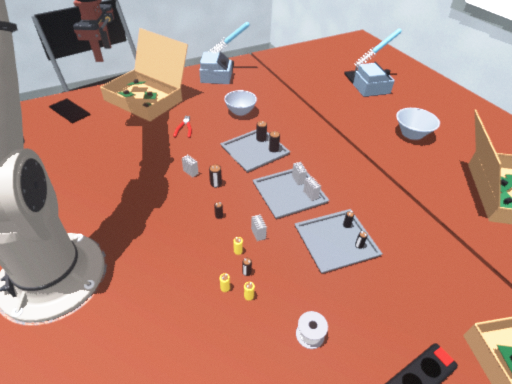

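The scene view shows the big cap at (r186,c284) and the sinks at (172,304) and (198,218). The black small caps are at (180,247) and (183,189). Three yellow decoys stand at about (180,172), (169,185) and (183,209). Trays from left to right in the image are small caps (251,187), sinks (240,252) and big caps (232,320). Next come region fits and one close crop.

Run:
```python
from h import *
from scipy.spatial.transform import Rotation as R
ims={c:bot.get_image(c) for c in ['scene','side']}
for c,im in ims.items():
    for n,h in [('bigcap_center',.03),('smallcap_a_center',.0225),('sink_a_center',.025),('tray_bigcap',.006),('tray_smallcap',.006),('tray_sink',.006)]:
        for r in bot.regions_of(n,im):
            m=np.argwhere(r['pixels']); print(c,n,round(r['conf'],2),r['bbox'],len(m),np.round(at(im,m.mean(0),h),3))
a=ims['scene']['color'][155:215,160:320];b=ims['side']['color'][150:305,170:290]
a=cv2.resize(a,None,fx=5,fy=5,interpolation=cv2.INTER_CUBIC);b=cv2.resize(b,None,fx=3.5,fy=3.5,interpolation=cv2.INTER_CUBIC)
cv2.imwrite('pics/c1.png',a)
s=bot.read_state();q=s['eef_rot'];print(np.round(R.from_quat(q,scalar_first=True).as_matrix(),3))
w=bot.get_image('wrist');cv2.imwrite('pics/w0.png',w['color']);print(np.round(w['pose'],3).tolist(),w['camera_matrix'].tolist())
```

```text
scene bigcap_center 0.52 [121.8, 191.9, 142.6, 211.0] 358 [ 0.466 -0.39   0.03 ]
scene bigcap_center 0.44 [277.2, 174.2, 288.8, 196.0] 204 [0.468 0.117 0.03 ]
scene sink_a_center 0.71 [212.5, 192.0, 222.8, 203.1] 166 [ 0.488 -0.107  0.025]
scene tray_bigcap 0.94 [287.8, 202.8, 350.3, 258.5] 2097 [0.635 0.203 0.006]
scene tray_smallcap 0.73 [158.5, 226.0, 213.4, 275.8] 2351 [ 0.657 -0.216  0.006]
scene tray_sink 0.77 [227.1, 214.1, 281.3, 264.7] 2183 [ 0.638 -0.012  0.006]
side bigcap_center 0.53 [208.7, 165.4, 222.1, 184.4] 273 [0.466 0.121 0.03 ]
side smallcap_a_center 0.59 [214.2, 200.8, 223.2, 219.9] 121 [ 0.423 -0.002  0.022]
side sink_a_center 0.7 [181.1, 153.9, 197.6, 175.1] 274 [0.416 0.196 0.025]
side sink_a_center 0.55 [249.9, 213.2, 266.3, 241.8] 301 [ 0.492 -0.102  0.025]
side sink_a_center 0.35 [214.3, 200.0, 222.9, 218.1] 100 [ 0.422 -0.002  0.025]
side tray_bigcap 0.68 [222.0, 131.4, 287.8, 172.6] 1420 [0.629 0.201 0.006]
side tray_smallcap 0.6 [293.9, 215.5, 381.3, 272.4] 2939 [ 0.652 -0.219  0.006]
side tray_sink 0.97 [253.4, 170.1, 328.2, 219.5] 1785 [ 0.623 -0.016  0.006]
[[-0.     0.443  0.897]
 [-0.     0.897 -0.443]
 [-1.    -0.    -0.   ]]
[[0.443, -0.868, -0.223, 0.24], [0.896, 0.429, 0.11, 0.635], [0.001, -0.249, 0.969, 0.385], [0.0, 0.0, 0.0, 1.0]] [[311.00100368489893, 0.0, 260.3415653678467], [0.0, 311.00100368489893, 190.91204064109837], [0.0, 0.0, 1.0]]
```

View pics/c1.png

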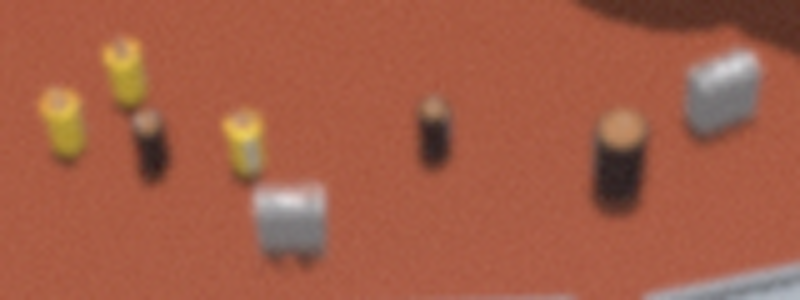

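By description, smallcap_a and smallcap_b are the two black ones, at crop (435,130) and (150,145). The yellow ones at crop (65,120), (125,75) and (245,145) are decoys. The big cap is at crop (620,160), and the sinks are at (290,220) and (725,90). Now I'll take the wrist over the parts for a sharper view.

>>> drive_tool --delta_pos '[[0,0,0],[0,0,0],[0,0,0],[-0.17,-5.04,1.09],[-0.17,-5.04,1.09],[-0.17,-5.04,1.09],[-0.17,-5.04,1.09],[-0.17,-5.04,1.09],[-0.17,-5.04,1.09],[-0.17,-5.04,1.09],[-0.17,-5.04,1.09],[-0.17,-5.04,1.09],[-0.17,-5.04,1.09],[-0.17,-5.04,1.09],[-0.17,-5.04,1.09],[0,0,0],[0,0,0]]' --rot '[[-1.46,0,0],[-1.46,0,0],[-1.46,0,0],[0,0,0],[0,0,0],[0,0,0],[0,0,0],[0,0,0],[0,0,0],[0,0,0],[0,0,0],[0,0,0],[0,0,0],[0,0,0],[0,0,0],[0,0,0],[0,0,0]]' --fingers '[8.7,8.7,8.7,8.7,8.7,8.7,8.7,8.7,8.7,8.7,8.7,8.7,8.7,8.7,8.7,8.7,8.7]'

```text
clock: 3.78
position: [0.4296, 0.001, 0.2511]
eef_rot: [0.707, 0.0, 0.707, 0.0]
force: [-0.5, 0.5, -0.5]
grip_width: 0.0869
```

Run:
```python
from h import *
w=bot.get_image('wrist');cv2.imwrite('pics/w1.png',w['color']);print(np.round(w['pose'],3).tolist())
np.savez('w1.npz',color=w['color'],camera_matrix=w['camera_matrix'],pose=w['pose'])
print(np.round(bot.read_state()['qpos'],3))
for n,h in [('bigcap_center',.03),('smallcap_a_center',.0225),('sink_a_center',.025),('tray_bigcap',0),('tray_smallcap',0),('tray_sink',0)]:
    for r in bot.spot_point(n,w): print('pt',n,round(r['conf'],2),np.round(r['location']),np.round(at(w,r['location'],h),3))
    for r in bot.regions_of(n,w): print('  rg',n,round(r['conf'],2),r['bbox'])
```

```text
[[0.0, -0.968, -0.249, 0.363], [1.0, 0.001, -0.0, 0.001], [0.001, -0.249, 0.968, 0.405], [0.0, 0.0, 0.0, 1.0]]
[-0.444  0.03   0.305  2.1   -0.011  1.013  1.439]
pt bigcap_center 0.89 [197. 353.] [0.468 0.117 0.03 ]
  rg bigcap_center 0.86 [334.7, 181.6, 377.7, 219.6]
pt smallcap_a_center 0.56 [163. 257.] [ 0.426 -0.003  0.023]
  rg smallcap_a_center 0.84 [249.5, 151.7, 268.9, 174.5]
  rg smallcap_a_center 0.4 [333.9, 179.9, 376.9, 217.8]
pt sink_a_center 0.67 [219. 175.] [ 0.499 -0.108  0.025]
  rg sink_a_center 0.73 [153.8, 201.4, 200.5, 234.6]
pt tray_bigcap 0.22 [163. 257.] [ 0.43  -0.003  0.   ]
  rg tray_bigcap 0.64 [346.9, 255.3, 427.1, 347.1]
  rg tray_smallcap 0.64 [97.6, 264.9, 169.4, 355.9]
  rg tray_sink 0.6 [196.1, 253.6, 313.1, 354.8]
```

View pics/w1.png

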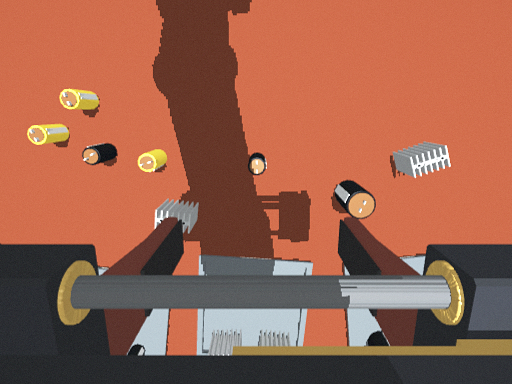

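The wrist view shows small caps' discs at about (163,257) and (156,91), the big cap disc at (203,361), and the sinks near (214,175) and (160,422). Next I'll crop the sinks and compute the discs and trays numerically.

Run:
```python
from h import *
w=dict(np.load('w1.npz'));I=w['color']
hsv=cv2.cvtColor(I,cv2.COLOR_BGR2HSV).astype(int)
for n,(r0,r1,c0,c1),z in [('sA',(145,180,245,272),.045),('sB',(140,170,78,122),.045),('big',(175,222,330,380),.06)]:
    p=I[r0:r1,c0:c1].astype(int);b,g,r=p[...,0],p[...,1],p[...,2]
    m=((b>90)&(r-b>30)).astype(np.uint8)   # candidate brown disc
    red=(np.abs(p-I[60,300].astype(int)).sum(-1)<60)
    m=(~red).astype(np.uint8)
    ys,xs=np.nonzero(m);print(n,'nonred bbox',r0+ys.min(),r0+ys.max(),c0+xs.min(),c0+xs.max(),I[60,300])
for n,rc,z in [('sA',(163,257.5),.045),('sB',(156,91),.045),('big',(203.5,361.5),.06),('y1',(101,69),.045),('y2',(134,37),.045),('y3',(162,149),.045)]: print(n,np.round(at(w,rc,z),4))
t=[]
for a in [I[138:178,72:128],I[195:240,145:205],I[138:182,385:455],I[175:225,325:385]]:
    t.append(cv2.resize(a,(400,300),interpolation=cv2.INTER_CUBIC))
cv2.imwrite('pics/c2.png',np.vstack([np.hstack(t[:2]),np.hstack(t[2:])]))
s=bot.get_image('scene')
def fit(c0,r0,c1,r1):
    p=s['color'][r0:r1,c0:c1].astype(int);b,g,r=p[...,0],p[...,1],p[...,2]
    m=((r-b<25)).astype(np.uint8)
    cs=max(cv2.findContours(m,cv2.RETR_EXTERNAL,cv2.CHAIN_APPROX_NONE)[0],key=cv2.contourArea)
    P=np.array([at(s,(y+r0,x+c0),.008)[:2] for [[x,y]] in cs],np.float32)
    return cv2.minAreaRect(cv2.convexHull(P))
for n,b in [('small',(152,220,220,282)),('sink',(220,208,286,270)),('big',(282,198,356,264))]: print(n,fit(*b))
```

```text
sA nonred bbox 145 179 245 266 [ 79 109 211]
sB nonred bbox 143 166 82 117 [ 79 109 211]
big nonred bbox 179 221 331 375 [ 79 109 211]
sA [ 0.4223 -0.0019  0.045 ]
sB [ 0.414  -0.1953  0.045 ]
big [0.4673 0.1186 0.06  ]
y1 [ 0.3526 -0.2115  0.045 ]
y2 [ 0.3888 -0.2535  0.045 ]
y3 [ 0.4211 -0.1286  0.045 ]
small ((0.6591566801071167, -0.21437357366085052), (0.1587972193956375, 0.1720295250415802), 81.72844696044922)
sink ((0.641754150390625, -0.009547971189022064), (0.15660184621810913, 0.1736813187599182), 85.92469787597656)
big ((0.6413154602050781, 0.2067352533340454), (0.17177632451057434, 0.16012907028198242), 7.1379265785217285)
```

View pics/c2.png

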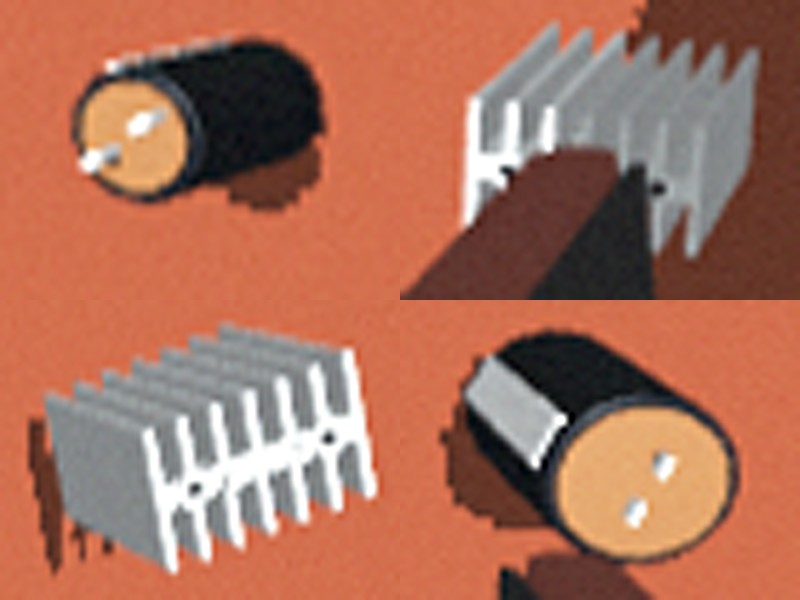

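Run:
```python
from h import *
w=dict(np.load('w1.npz'))
def q(n,L,c0,r0,sx,sy):
    P=np.array([at(w,(r0+y/sy,c0+x/sx),.05)[:2] for x,y in L]);print(n,P.round(4).tolist(),'ctr',P.mean(0).round(4))
    for i in range(4):
        d=P[(i+1)%4]-P[i];print('  side',np.linalg.norm(d).round(4),np.degrees(np.arctan2(d[1],d[0])).round(1))
q('right',[(148,130),(350,50),(372,195),(172,270)],385,138,5.714,6.818)
q('left',[(72,98),(297,125),(290,255),(70,225)],145,195,6.667,6.667)
print(at(w,(205.2,361.7),.06),at(w,(155.6,91.2),.045))
```

```text
right [[0.4147, 0.1742], [0.4013, 0.2128], [0.4258, 0.2209], [0.4388, 0.182]] ctr [0.4202 0.1975]
  side 0.0409 109.1
  side 0.0258 18.3
  side 0.041 -71.6
  side 0.0253 -162.1
left [[0.4779, -0.1238], [0.483, -0.0837], [0.5081, -0.0864], [0.5022, -0.1262]] ctr [ 0.4928 -0.105 ]
  side 0.0405 82.7
  side 0.0252 -6.2
  side 0.0403 -98.4
  side 0.0244 174.3
[0.46933987 0.1190156  0.06      ] [ 0.41353857 -0.19504294  0.045     ]
```

>>> drive_tool --delta_pos '[[4,-0.05,-0.05],[4,-0.05,-0.05],[4,-0.05,-0.05],[4,-0.05,-0.05],[3,-0.05,-0.05],[0,0,0]]' --rot '[[0,0,0],[0,0,0],[0,0,0],[0,0,0],[0,0,0],[0,0,0]]' --fingers '[5.5,5.5,5.5,5.5,5.5,5.5]' --newtons 12

```text
clock: 5.22
position: [0.4256, -0.0024, 0.0596]
eef_rot: [0.706, -0.0, 0.709, -0.001]
force: [-0.2, -0.6, -0.3]
grip_width: 0.0549
```

>>> drive_tool --delta_pos '[[2,0,-0.1],[1.8,0,-0.1],[0,0,0]]' --rot '[[0,0,0],[0,0,0],[0,0,0]]' --fingers '[5.5,5.5,5.5]'

```text
clock: 5.6
position: [0.4253, -0.0021, 0.0235]
eef_rot: [0.707, 0.0, 0.707, -0.0]
force: [-0.1, -0.7, 0.1]
grip_width: 0.0551
```

Run:
```python
from h import *
s=bot.get_image('side');w=bot.get_image('wrist')
a=cv2.resize(s['color'][130:250,150:310],(480,360),interpolation=cv2.INTER_CUBIC);b=cv2.resize(w['color'][130:320,160:370],None,fx=1.5,fy=1.5)
b=cv2.resize(b,(320,360));cv2.imwrite('pics/c3.png',np.hstack([a,b]))
S=bot.read_state();print(S['position'],S['eef_rot'],S['qpos'])
```

```text
[ 0.42602896 -0.00205003  0.02416812] [7.07641812e-01 2.39359003e-04 7.06571304e-01 1.26264778e-05] [-0.327761    0.43418972  0.22141259  2.29707824 -0.2250219   0.42768379
  1.64936271]
```

View pics/c3.png

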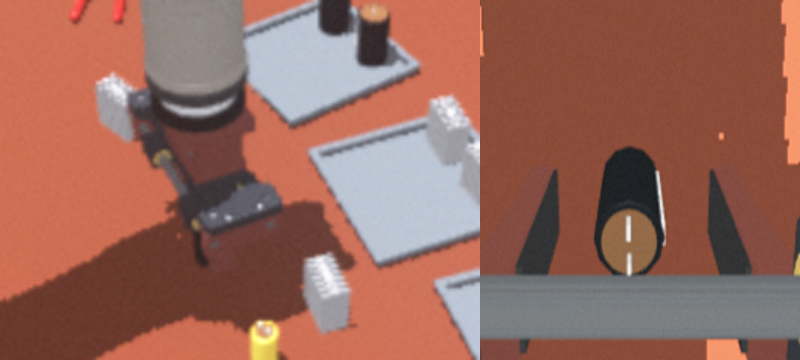

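The cap sits centred between the fingers, so I'll grip it and lift.

>>> drive_tool --delta_pos '[[0,0,0],[0,0,0],[0,0,0],[0,0,0],[-1,0,0],[-4,0,0],[-4,0,0],[-4,0,0]]' --rot '[[0,0,0],[0,0,0],[0,0,0],[0,0,0],[0,0,0],[0,0,0],[0,0,0],[0,0,0]]' --fingers '[1.5,1.5,1.5,1.5,1.5,1.5,1.5,1.5]' --newtons 15

```text
clock: 6.7
position: [0.4248, -0.0023, 0.1548]
eef_rot: [0.707, 0.0, 0.707, -0.0]
force: [0.3, 0.5, 0.2]
grip_width: 0.0218
```

>>> drive_tool --delta_pos '[[0,-2.97,3.48],[0,-2.97,3.48],[0,-2.97,3.48],[0,-2.97,3.48],[0,-2.97,3.48],[0,-2.97,3.48],[0,0,0],[4,0,0],[4,0,0],[3,0,0],[1,0,0],[0,0,0]]' --rot '[[0,0,0],[0,0,0],[0,0,0],[0,0,0],[0,0,0],[0,0,0],[0,0,0],[0,0,0],[0,0,0],[0,0,0],[0,0,0],[0,0,0]]' --fingers '[1.5,1.5,1.5,1.5,1.5,1.5,1.5,1.5,1.5,1.5,1.5,1.5]'

```text
clock: 8.2
position: [0.6336, -0.1798, 0.0334]
eef_rot: [0.707, -0.0, 0.707, 0.0]
force: [-0.1, -0.3, 0.2]
grip_width: 0.0216
```

Run:
```python
from h import *
s=bot.get_image('scene');w=bot.get_image('side')
a=cv2.resize(s['color'][150:290,140:300],(400,350),interpolation=cv2.INTER_CUBIC);b=cv2.resize(w['color'][170:290,270:410],(400,350),interpolation=cv2.INTER_CUBIC)
cv2.imwrite('pics/c4.png',np.hstack([a,b]));print(bot.read_state()['position'])
```

```text
[ 0.63471329 -0.18040511  0.03457489]
```

View pics/c4.png

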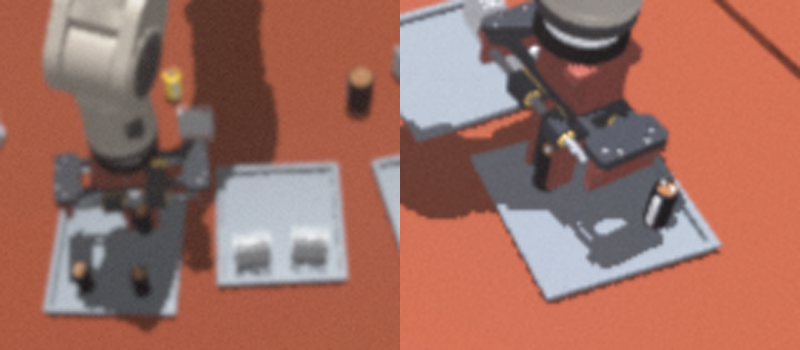

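The cap hangs upright over the near half of the small-cap tray. I'll lower it, release and lift.

>>> drive_tool --delta_pos '[[0.3,0,0],[0.3,0,0],[0,0,0],[0,0,0]]' --rot '[[0,0,0],[0,0,0],[0,0,0],[0,0,0]]' --fingers '[1.5,1.5,1.5,1.5]'

```text
clock: 8.8
position: [0.6343, -0.1804, 0.0273]
eef_rot: [0.707, 0.0, 0.707, -0.0]
force: [0.5, -0.6, 2.2]
grip_width: 0.0219
```

>>> drive_tool --delta_pos '[[0,0,0],[0,0,0],[0,0,0],[-2,0,0],[-5,0,0],[-5,0,0],[0,-0.3,-4.42],[0,-0.3,-4.42],[0,-0.3,-4.42],[0,-0.3,-4.42],[0,-0.3,-4.42],[0,0,0],[5,0,0],[3,0,0],[0,0,0]]' --rot '[[0,0,0],[0,0,0],[0,0,0],[0,0,0],[0,0,0],[0,0,0],[0,0,0],[0,0,0],[0,0,0],[0,0,0],[0,0,0],[0,0,0],[0,0,0],[0,0,0],[0,0,0]]' --fingers '[3.8,3.8,3.8,4.5,5,5,5,5,5,5,5,5,5,5,5]'

```text
clock: 10.68
position: [0.4128, -0.195, 0.0663]
eef_rot: [0.706, 0.0, 0.708, 0.0]
force: [-0.0, -0.3, -0.9]
grip_width: 0.05
```

Run:
```python
from h import *
s=bot.get_image('scene');w=bot.get_image('wrist')
a=cv2.resize(s['color'][150:290,140:300],(400,350),interpolation=cv2.INTER_CUBIC);b=cv2.resize(w['color'][130:330,150:380],(400,350))
cv2.imwrite('pics/c5.png',np.hstack([a,b]));print(bot.read_state()['position'])
```

```text
[ 0.41409285 -0.19568975  0.0680531 ]
```

View pics/c5.png

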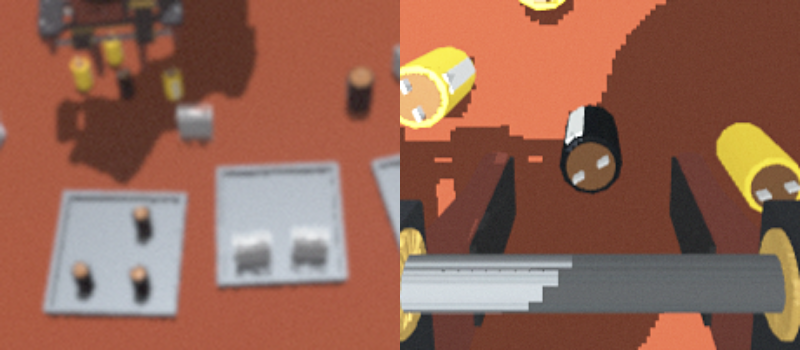

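The first cap stands upright in its tray, and the second black cap is centred under the jaws. I'll lower, grip and carry it to tray spot 2.

>>> drive_tool --delta_pos '[[2.2,0,0],[2.1,0,0],[0,0,0],[0,0,0],[0,0,0],[0,0,0],[0,0,0],[-2,0,0],[-5,0,0],[-5,0,0]]' --rot '[[0,0,0],[0,0,0],[0,0,0],[0,0,0],[0,0,0],[0,0,0],[0,0,0],[0,0,0],[0,0,0],[0,0,0]]' --fingers '[5,5,5,1.5,1.5,1.5,1.5,1.5,1.5,1.5]'

```text
clock: 12.02
position: [0.4123, -0.1952, 0.1451]
eef_rot: [0.707, 0.0, 0.708, -0.0]
force: [0.4, 0.5, -1.0]
grip_width: 0.0217
```

>>> drive_tool --delta_pos '[[0,-0.87,4.25],[0,-0.87,4.25],[0,-0.87,4.25],[0,-0.87,4.25],[0,-0.87,4.25],[0,0,0],[4,0,0],[4,0,0],[2.5,0,0],[0.6,0,0],[0.3,0,0],[0,0,0],[0,0,0]]' --rot '[[0,0,0],[0,0,0],[0,0,0],[0,0,0],[0,0,0],[0,0,0],[0,0,0],[0,0,0],[0,0,0],[0,0,0],[0,0,0],[0,0,0],[0,0,0]]' --fingers '[1.5,1.5,1.5,1.5,1.5,1.5,1.5,1.5,1.5,1.5,1.5,1.5,1.5]'

```text
clock: 13.65
position: [0.626, -0.2391, 0.0311]
eef_rot: [0.708, -0.0, 0.707, -0.0]
force: [0.1, -0.2, -0.0]
grip_width: 0.0213
```

>>> drive_tool --delta_pos '[[0.2,0,0],[0,0,0],[0,0,0],[0,0,0],[0,0,0],[-2,0,0],[-4,0,0],[-4,0,0],[0,2.68,-2.66],[0,2.68,-2.66],[0,2.68,-2.66],[0,2.68,-2.66],[0,2.68,-2.66],[0,0,0],[3,0,0],[2.5,0,0],[0,0,0]]' --rot '[[0,0,0],[0,0,0],[0,0,0],[0,0,0],[0,0,0],[0,0,0],[0,0,0],[0,0,0],[0,0,0],[0,0,0],[0,0,0],[0,0,0],[0,0,0],[1.2,0,0],[0,0,0],[0,0,0],[0,0,0]]' --fingers '[1.5,1.5,3.8,3.8,3.8,4,6,7,7,7,7,7,7,7,7,7,7]'

```text
clock: 15.78
position: [0.4917, -0.1048, 0.0729]
eef_rot: [0.705, 0.045, 0.706, -0.044]
force: [0.6, -0.2, -0.1]
grip_width: 0.0697
```

Run:
```python
from h import *
s=bot.get_image('scene');w=bot.get_image('wrist')
a=cv2.resize(s['color'][150:290,140:300],(400,350),interpolation=cv2.INTER_CUBIC);b=cv2.resize(w['color'][130:330,150:380],(400,350))
cv2.imwrite('pics/c6.png',np.hstack([a,b]));print(bot.read_state()['position'])
```

```text
[ 0.49302403 -0.10513335  0.07420113]
```

View pics/c6.png

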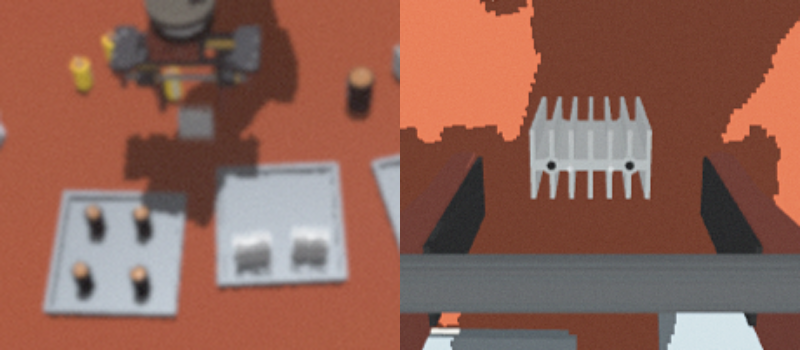

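Both small caps stand in their tray, and the sink is square and centred between the jaws.

>>> drive_tool --delta_pos '[[2.5,0,0],[2,0,0],[0,0,0],[0,0,0],[0,0,0],[0,0,0],[-2,0,0],[-5,0,0],[-4,0,0],[0,2.57,3.5],[0,2.57,3.5],[0,2.57,3.5],[0,0,0],[0,0,0]]' --rot '[[0,0,0],[0,0,0],[0,0,0],[0,0,0],[0,0,0],[0,0,0],[0,0,0],[0,0,0],[0,0,0],[0,0,0],[0,0,0],[0,0,0],[0,0,0],[0,0,0]]' --fingers '[7,7,7,3.5,3.5,3.5,3.5,3.5,3.5,3.5,3.5,3.5,3.5,3.5]' --newtons 20

```text
clock: 17.62
position: [0.6054, -0.0421, 0.1378]
eef_rot: [0.705, 0.044, 0.706, -0.045]
force: [-0.5, 0.5, -0.4]
grip_width: 0.0417
```

>>> drive_tool --delta_pos '[[4,0,0],[4,0,0],[1.7,0,0],[0.5,0,0],[0.2,0,0],[0,0,0],[0,0,0]]' --rot '[[0,0,0],[0,0,0],[0,0,0],[0,0,0],[0,0,0],[0,0,0],[0,0,0]]' --fingers '[3.5,3.5,3.5,3.5,3.5,3.5,3.5]'

```text
clock: 18.5
position: [0.6069, -0.0415, 0.0349]
eef_rot: [0.706, 0.045, 0.705, -0.044]
force: [0.3, 0.0, -0.7]
grip_width: 0.0421
```

>>> drive_tool --delta_pos '[[0.15,0,0],[0,0,0],[0,0,0],[0,0,0],[0,0,0],[-2,0,0],[-5,0,0],[-4,0,0],[0,0,0],[0,0,0],[0,4.08,-1.45],[0,4.08,-1.45],[0,4.08,-1.45],[0,4.08,-1.45],[0,4.08,-1.45],[0,4.08,-1.45],[0,4.08,-1.45],[0,0,0],[0,0,0]]' --rot '[[0,0,0],[0,0,0],[0,0,0],[0,0,0],[0,0,0],[0,0,0],[0,0,0],[-1.42,0,0],[-1.42,0,0],[-1.42,0,0],[0,0,0],[0,0,0],[0,0,0],[0,0,0],[0,0,0],[0,0,0],[0,0,0],[0,0,0],[0,0,0]]' --fingers '[3.5,3.5,5.2,5.2,5.2,5.2,6,7,7,7,7,7,7,7,7,7,7,7,7]'

```text
clock: 20.88
position: [0.4208, 0.1972, 0.1434]
eef_rot: [0.699, -0.113, 0.698, 0.113]
force: [0.5, 0.1, -0.4]
grip_width: 0.0702
```

Run:
```python
from h import *
s=bot.get_image('scene');w=bot.get_image('wrist')
a=cv2.resize(s['color'][150:290,180:340],(400,350),interpolation=cv2.INTER_CUBIC);b=cv2.resize(w['color'][110:310,150:380],(400,350))
cv2.imwrite('pics/c7.png',np.hstack([a,b]));print(bot.read_state()['position'])
```

```text
[0.42101682 0.19648922 0.14304954]
```

View pics/c7.png

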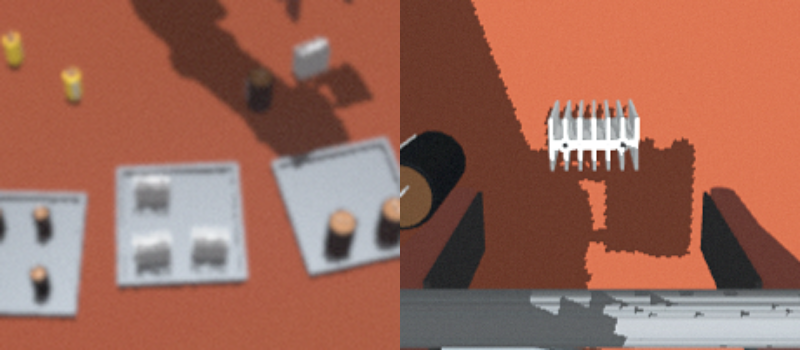

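The first sink stands in its tray. The second is centred under the jaws with clear space to the big cap, so I'll go down, grip and lift.

>>> drive_tool --delta_pos '[[4,0,0],[4,0,0],[2,0,0],[1.45,0,0],[0,0,0],[0,0,0],[0,0,0],[0,0,0],[-2,0,0],[-5,0,0],[-4,0,0],[0,0,0],[0,0,0],[0,0,0]]' --rot '[[0,0,0],[0,0,0],[0,0,0],[0,0,0],[0,0,0],[0,0,0],[0,0,0],[0,0,0],[0,0,0],[0,0,0],[0,0,0],[1.25,0,0],[1.25,0,0],[1.25,0,0]]' --fingers '[7,7,7,7,7,3.5,3.5,3.5,3.5,3.5,3.5,3.5,3.5,3.5]'

```text
clock: 22.72
position: [0.4199, 0.1977, 0.1384]
eef_rot: [0.707, 0.027, 0.706, -0.027]
force: [0.5, -0.6, -1.0]
grip_width: 0.0419
```

>>> drive_tool --delta_pos '[[0,-2.62,3.39],[0,-2.62,3.39],[0,-2.62,3.39],[0,-2.62,3.39],[0,-2.62,3.39],[0,-2.62,3.39],[0,0,0],[4,0,0],[4,0,0],[1.7,0,0],[0.6,0,0],[0.25,0,0],[0,0,0],[0,0,0]]' --rot '[[0,0,0],[0,0,0],[0,0,0],[0,0,0],[0,0,0],[0,0,0],[0,0,0],[0,0,0],[0,0,0],[0,0,0],[0,0,0],[0,0,0],[0,0,0],[0,0,0]]' --fingers '[3.5,3.5,3.5,3.5,3.5,3.5,3.5,3.5,3.5,3.5,3.5,3.5,3.5,3.5]'

```text
clock: 24.48
position: [0.6123, 0.0262, 0.0335]
eef_rot: [0.707, 0.026, 0.706, -0.025]
force: [-0.6, 0.2, 2.1]
grip_width: 0.0422
```

>>> drive_tool --delta_pos '[[0,0,0],[0,0,0],[0,0,0],[-2,0,0],[-5,0,0],[-4,0,0],[0,2.06,-3.73],[0,2.06,-3.73],[0,2.06,-3.73],[0,2.06,-3.73],[0,0,0],[0,0,0]]' --rot '[[0,0,0],[0,0,0],[0,0,0],[0,0,0],[0,0,0],[0,0,0],[0,0,0],[0,0,0],[0,0,0],[0,0,0],[0,0,0],[0,0,0]]' --fingers '[5.2,5.2,5.2,5.2,6,6.5,6.5,6.5,6.5,6.5,6.5,6.5]'

```text
clock: 25.98
position: [0.4697, 0.119, 0.1436]
eef_rot: [0.707, 0.026, 0.706, -0.025]
force: [-0.1, 0.2, -0.0]
grip_width: 0.0649
```

Run:
```python
from h import *
s=bot.get_image('scene');w=bot.get_image('wrist')
a=cv2.resize(s['color'][150:290,180:340],(400,350),interpolation=cv2.INTER_CUBIC);b=cv2.resize(w['color'][110:310,150:380],(400,350))
cv2.imwrite('pics/c8.png',np.hstack([a,b]));print(bot.read_state()['position'])
```

```text
[0.46993593 0.11837656 0.14317601]
```

View pics/c8.png

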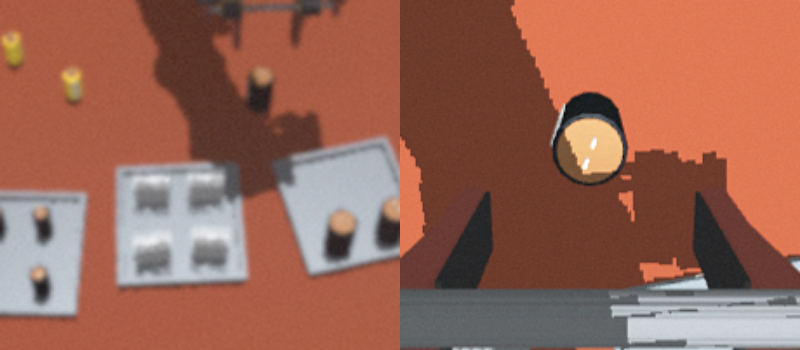

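Both sinks stand in their tray, and the big cap is centred. I'll grip it and carry it.

>>> drive_tool --delta_pos '[[4,0,0],[4,0,0],[2,0,0],[0.95,0,0],[0,0,0],[0,0,0],[0,0,0],[0,0,0],[-2,0,0],[-5,0,0],[-4,0,0],[0,0,0]]' --rot '[[0,0,0],[0,0,0],[0,0,0],[0,0,0],[0,0,0],[0,0,0],[0,0,0],[0,0,0],[0,0,0],[0,0,0],[0,0,0],[0,0,0]]' --fingers '[6.5,6.5,6.5,6.5,6.5,2.8,2.8,2.8,2.8,2.8,2.8,2.8]'

```text
clock: 27.58
position: [0.4705, 0.1199, 0.1458]
eef_rot: [0.709, 0.027, 0.705, -0.024]
force: [1.0, -1.1, -0.4]
grip_width: 0.0348
```

>>> drive_tool --delta_pos '[[0,2.35,3.39],[0,2.35,3.39],[0,2.35,3.39],[0,2.35,3.39],[0,0,0],[4,0,0],[4,0,0],[1.7,0,0],[0.6,0,0],[0.2,0,0],[0,0,0],[0,0,0]]' --rot '[[0,0,0],[0,0,0],[0,0,0],[0,0,0],[0,0,0],[0,0,0],[0,0,0],[0,0,0],[0,0,0],[0,0,0],[0,0,0],[0,0,0]]' --fingers '[2.8,2.8,2.8,2.8,2.8,2.8,2.8,2.8,2.8,2.8,2.8,2.8]'

```text
clock: 29.08
position: [0.6101, 0.2019, 0.0405]
eef_rot: [0.706, 0.026, 0.707, -0.026]
force: [-7.4, -2.8, 16.8]
grip_width: 0.0346
```

The contact force is higher than expected, so I'll look before releasing.

Run:
```python
from h import *
s=bot.get_image('scene');w=bot.get_image('side');v=bot.get_image('wrist')
a=cv2.resize(s['color'][180:270,270:360],(266,350),interpolation=cv2.INTER_CUBIC);b=cv2.resize(w['color'][100:190,205:295],(266,350),interpolation=cv2.INTER_CUBIC);c=cv2.resize(v['color'][80:330,140:390],(266,350))
cv2.imwrite('pics/c9.png',np.hstack([a,b,c]));S=bot.read_state();print(S['position'],S['force'],S['ft_torque'],S['eef_rot'])
```

```text
[0.61004316 0.20192142 0.04052574] [-7.09305906 -2.4134361  16.06771024] [-0.7045857   1.86404602  0.04193138] [ 0.70613414  0.02591567  0.70712878 -0.02591991]
```

View pics/c9.png

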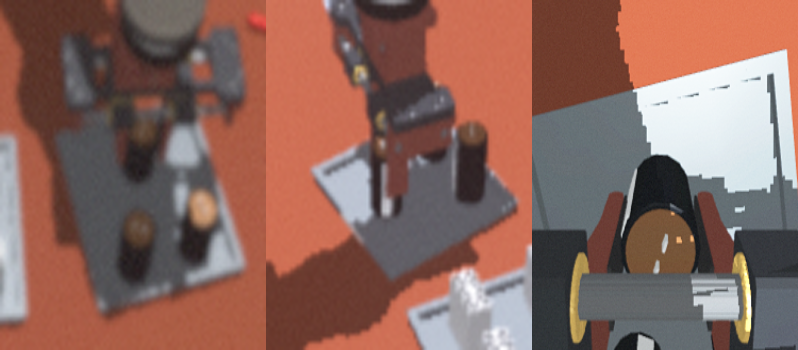

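>>> drive_tool --delta_pos '[[-0.1,0,0],[0,0,0]]' --rot '[[0,0,0],[0,0,0]]' --fingers '[2.8,2.8]'

```text
clock: 29.48
position: [0.611, 0.2026, 0.0405]
eef_rot: [0.707, 0.026, 0.706, -0.026]
force: [-3.6, -0.8, 9.0]
grip_width: 0.035
```

>>> drive_tool --delta_pos '[[-0.1,0,0],[0,0,0]]' --rot '[[0,0,0],[0,0,0]]' --fingers '[2.8,2.8]'

```text
clock: 29.72
position: [0.611, 0.2031, 0.0406]
eef_rot: [0.707, 0.026, 0.706, -0.025]
force: [-1.4, 0.1, 4.4]
grip_width: 0.0346
```

Pressure is relieved with the foot still on the floor. I'll release, lift, back away and check everything.

>>> drive_tool --delta_pos '[[0,0,0],[0,0,0],[0,0,0],[0,0,0],[-2,0,0],[-4,0,0],[-5,0,0],[-5,0,0],[0,0,-4],[0,0,-4],[0,0,-4],[0,0,-4],[0,0,0]]' --rot '[[0,0,0],[0,0,0],[0,0,0],[0,0,0],[0,0,0],[0,0,0],[0,0,0],[0,0,0],[0,0,0],[0,0,0],[0,0,0],[0,0,0],[0,0,0]]' --fingers '[4.8,4.8,4.8,4.8,4.8,5,5,5,5,5,5,5,5]'

```text
clock: 31.35
position: [0.4489, 0.215, 0.2012]
eef_rot: [0.706, 0.025, 0.707, -0.024]
force: [0.1, 0.6, 0.3]
grip_width: 0.0504
```

Run:
```python
from h import *
s=bot.get_image('scene');w=bot.get_image('side')
a=cv2.resize(s['color'][150:290,110:400],(798,385),interpolation=cv2.INTER_CUBIC)
b=cv2.resize(w['color'][110:350,160:400],(210,210))
a[:210,-210:]=b
cv2.imwrite('pics/c10.png',a);S=bot.read_state();print(S['position'],S['force'],S['clock'])
for im in (s,w):
  for n in('solder_spool','side_cutters'):
    for r in bot.spot_point(n,im)[:1]: print(n,round(r['conf'],2),np.round(at(im,r['location'],0),3))
```

```text
[0.45195182 0.21485334 0.20132675] [ 0.21260475  0.10054604 -0.60680875] 31.45
solder_spool 0.17 [ 0.67  -0.211  0.   ]
side_cutters 0.47 [0.476 0.463 0.   ]
solder_spool 0.78 [ 0.46  -0.397  0.   ]
side_cutters 0.73 [0.492 0.456 0.   ]
```

View pics/c10.png

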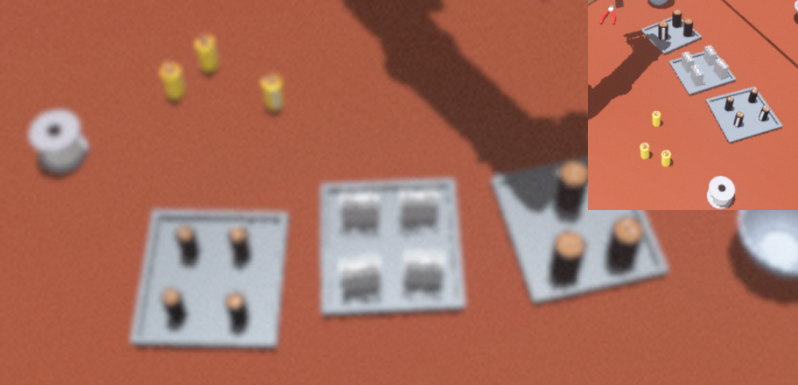

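All parts stand upright. I'll make one numeric check of the placed tops against the tray limits, then hand in.

Run:
```python
from h import *
s=bot.get_image('scene')
for n,(x,y),z,c,yaw in [('big',(573,172),.064,(.641,.207),7.1),('s2',(187,231),.049,(.659,-.214),-8.3),('s1',(240,233),.049,(.659,-.214),-8.3),('k2',(361,200),.054,(.641,-.010),-4.1),('k1',(419,197),.054,(.641,-.010),-4.1)]:
    p=at(s,(150+y/2.75,110+x*290/798),z)[:2];t=np.radians(yaw);d=p-c
    print(n,p.round(3),'tray',np.round([d@[np.cos(t),np.sin(t)],d@[-np.sin(t),np.cos(t)]],3))
bot.sign_off()
```

```text
big [0.607 0.204] tray [-0.034  0.001]
s2 [ 0.623 -0.234] tray [-0.033 -0.025]
s1 [ 0.633 -0.176] tray [-0.031  0.034]
k2 [ 0.609 -0.038] tray [-0.03 -0.03]
k1 [0.613 0.027] tray [-0.031  0.035]
the job is handed in; nothing more can be done
```

All five parts are in their trays and the job is handed in, at about 31.5 s of the 122 s allowed. The two black small caps, the two heatsinks and the big cap were each gripped, lowered until their feet reached the tray floor or within 1 mm of it, and released. I left the yellow look-alikes alone.

**Final position check:** in the last pictures every part stands upright. From their tops, the centres measure about -30 to -34 mm in tray x and within ±35 mm in tray y, well inside the limits of 70 and 65 mm. I did not measure final heights or tilt angles; upright is judged by eye.

**Bystanders:** the side camera puts the solder spool and the side cutters within about 12 mm of its first readings, which is within detector noise. The scene-camera network disagreed on the spool: at confidence 0.17 it pointed at a tray. In the picture the spool stands on the table, not in a tray.

**One irregularity:** the big cap pressed the floor with about 17 N when set down. I raised the tool until that fell to about 4 N before releasing it.

The gripper ended about 0.2 m above the table, touching nothing.

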